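# Press the port plugs home in order

## Task

On the round aluminium bearing cover, press the coloured plugs fully home with the fingertips, one at a time and lightly: first the blue plug, then the yellow, then the red, until each head sits down on the flange. Leave the green plug standing proud, do not lift, tip or shove the cover, do not disturb the other parts on the mat, and finish clear of everything.

Things in the scene. Friction and masses are not known exactly. Their poses are not given: they have to be found in the camera images.
- cover: Loose aluminium bearing cover, 0.95 kg: round flange 160 mm across, 26 mm high, flat on a fixed 4 mm thick black rubber mat; central hub 48 mm across, its top 48 mm above the underside. Origin: centre of the underside, z up. Plug ports 58 mm from the centre: blue at its own +x, yellow +y, green -x, red -y; four 4 mm high bolt heads between them. Turned any way round.
- plug_blue_top (a point): Centre of the top of the blue plug, on the cover's +x side: a blue plastic head 25 mm across and 5 mm thick on a 16 mm stem, with a soft blue button 20 mm across and 5 mm high on it, which gives 1 mm per 5 N and springs back. The point moves with the plug: fully home and let go, it is 36 mm above the cover's underside; at the start 7 to 10 mm higher.
- plug_blue (a joint): How far the blue plug is pushed in, m: 0 is 10 mm proud of home, 0.010 is fully home against its stop (head on the flange). Starts at 0 to 0.003. A friction fit: about 3 N moves it, straight down, and it stays where it is left; at home the head stops hard on the flange. It cannot be pulled out of the cover.
- plug_yellow_top (a point): Centre of the top of the yellow plug, on the cover's +y side: a yellow plastic head 25 mm across and 5 mm thick on a 16 mm stem, with a soft yellow button 20 mm across and 5 mm high on it, which gives 1 mm per 5 N and springs back. The point moves with the plug: fully home and let go, it is 36 mm above the cover's underside; at the start 7 to 10 mm higher.
- plug_yellow (a joint): How far the yellow plug is pushed in, m: 0 is 10 mm proud of home, 0.010 is fully home against its stop (head on the flange). Starts at 0 to 0.003. A friction fit: about 3 N moves it, straight down, and it stays where it is left; at home the head stops hard on the flange. It cannot be pulled out of the cover.
- plug_green_top (a point): Centre of the top of the green plug, on the cover's -x side: a green plastic head 25 mm across and 5 mm thick on a 16 mm stem, with a soft green button 20 mm across and 5 mm high on it, which gives 1 mm per 5 N and springs back. The point moves with the plug: fully home and let go, it is 36 mm above the cover's underside; at the start 7 to 10 mm higher.
- plug_green (a joint): How far the green plug is pushed in, m: 0 is 10 mm proud of home, 0.010 is fully home against its stop (head on the flange). Starts at 0 to 0.003. A friction fit: about 3 N moves it, straight down, and it stays where it is left; at home the head stops hard on the flange. It cannot be pulled out of the cover.
- plug_red_top (a point): Centre of the top of the red plug, on the cover's -y side: a red plastic head 25 mm across and 5 mm thick on a 16 mm stem, with a soft red button 20 mm across and 5 mm high on it, which gives 1 mm per 5 N and springs back. The point moves with the plug: fully home and let go, it is 36 mm above the cover's underside; at the start 7 to 10 mm higher.
- plug_red (a joint): How far the red plug is pushed in, m: 0 is 10 mm proud of home, 0.010 is fully home against its stop (head on the flange). Starts at 0 to 0.003. A friction fit: about 3 N moves it, straight down, and it stays where it is left; at home the head stops hard on the flange. It cannot be pulled out of the cover.
- impeller: Small aluminium impeller, 58 mm across, 36 mm high, standing loose on the mat beside the cover, at least 25 mm from its edge; a bystander. Origin: centre of its underside.
- bearing: Steel bearing ring, 52 mm across, 15 mm high, standing loose on the mat beside the cover, at least 25 mm from its edge; a bystander. Origin: centre of its underside.
- jar: Orange jar with a black cap, 54 mm across, 55 mm high, standing loose on the mat beside the cover, at least 25 mm from its edge; a bystander. Origin: centre of its underside.
- bush: Flanged brass bush, 54 mm across, 40 mm high, standing loose on the mat beside the cover, at least 25 mm from its edge; a bystander. Origin: centre of its underside.
- wrench: Steel open-ended wrench 160 mm long, lying loose on the mat beyond the cover, roughly crosswise; a bystander. Its length runs along its x axis.
Not all that is in view belongs to the job. Several things have the shape of the cover; the one meant has the colours described above.

How it is judged:
On the way, in this order (a step that is already met when the one before it is completed fails the run):
1. the blue plug is pressed home first, with the yellow, red and green ones still proud (value of joint plug_blue above 0.008 m and value of joint each of plug_yellow, plug_red, plug_green below 0.006 m), for 0.1 s.
2. then the yellow plug is home, with the red and green ones still proud (value of joint each of plug_blue, plug_yellow above 0.008 m and value of joint each of plug_red, plug_green below 0.006 m), for 0.1 s.
3. then the red plug is home, with the green one still proud (value of joint each of plug_blue, plug_yellow, plug_red above 0.008 m and value of joint plug_green below 0.006 m), for 0.1 s.
At the end, for the whole second after the job is handed in: The blue, yellow and red plugs are within 2 mm of fully home, the green plug is still more than 4 mm proud, the cover lies flat and still within 20 mm of where it began, and the impeller, bearing, jar, bush and wrench lie within 15 mm of where they began (all of step 3 and angle between cover's own z axis and vertical below 0.05 rad and linear speed of cover below 0.02 m/s and distance of cover from where it was at the start of the episode below 0.02 m and distance of each of impeller, bearing, jar, bush, wrench from where it was at the start of the episode below 0.015 m); the robot touches nothing.
It fails at once if the cover is lifted or tipped (height (world z) of cover above 0.012 m or angle between cover's own z axis and vertical above 0.1 rad).
It fails at once if the cover is shoved more than 20 mm (distance of cover from where it was at the start of the episode above 0.02 m).
It fails at once if the green plug is pressed in (less than 4 mm proud) (not (value of joint plug_green below 0.006 m)).
It fails at once if the cover or a plug is pushed hard (over 30 N) (contact force between cover and the fingers above 30 N).
It fails at once if a bystander on the mat is moved more than 15 mm (distance of any of impeller, bearing, jar, bush, wrench from where it was at the start of the episode above 0.015 m).
It also fails if it takes over 45 s, if anything falls off the work surface, if the arm or the gripper's body presses on something with over 40 N, if the wrist force passes 120 N, or if a joint passes its speed limit or range.

## Robot

A 6-joint arm with a two-finger parallel gripper is mounted at the origin on the work surface. World frame = base frame: x ahead of the robot, y to its left, z up, the work surface at z = 0. Lengths are in m, angles in rad, forces in N, time in s.
With the tool pointing down it reaches from about 0.25 to 0.725 m from the base axis. Payload 4 kg.
Tool frame: the origin (TCP) lies midway between the tips of the shut fingers; the grasp point (between the pads) lies 19 mm behind it (manip.pinch_z is the distance from the TCP to the grasp point, in m); z points along the fingers, y is the line along which they close (so a half turn about z gives the same grasp; the last joint's range is limited). The gripper opens to 85 mm and grips with 20 to 120 N. Pads are 22 mm wide; open, the fingers measure 114 mm over their backs; the gripper's body (76 mm by 85 mm) begins 54 mm behind the grasp point. The pads swing forward as they close: fully open they stand 13 mm farther back than shut.
Start: joints at [1.261, 0.241, 0.005, 1.335, 0, 1.571], TCP at [0.152, 0.476, 0.209] pointing down, gripper open.
Joint ranges: [-2.72, 2.72], [-1.05, 1.87], [-1.09, 1.28], [-1.99, 2.15], [-1.42, 1.44], [-3.14, 3.14]. Speed limits (rad/s): [2.79, 2.79, 3.14, 3.14, 3.14, 3.14].

## Interface

Orientations are given as a 3x3 rotation matrix whose columns are the frame's x, y, z axes.
In Python, from station import state, cams, manip, finder gives the robot as it stands.
- The arm moves only by the tool jog_arm, never from a script. Its argument "increments" is a list of rows, each a list of 6 numbers: the shift along the tool's x, y, z in units of 0.025 m (1.0 is 0.025 m), then the turn, a rotation vector about the tool's x, y, z in units of 2 pi rad (1.0 is 2 pi rad). A call has 1 to 20 rows; each row shifts and turns the commanded pose from where the row before left it, along the tool's axes as they then stand; what a row does not reach is not made up. A row lasts 1/8 s, in which the tool goes at most 62.5 mm and 10.7 degrees, less where a joint would pass 70% of its speed; a pose out of reach is approached as far as the arm can. A call with a number of a shift or a turn outside -1 to 1 is refused whole. A call with a gripper value outside its range is refused whole. "claw" is the opening, from -1 (shut) to 1 (fully open), set as the call begins (left out, the last holds). The fingers move at their own pace and stop on an object; "force" is the grip in N (left out, the last holds). Time passes only in rows, so rows that do not move let the fingers close. It gives the time, the measured TCP pose, the force, the opening and the grip force at its end, in the units of the state.
- state(): the state, without advancing time (a new reading comes with each control period).
- cams.capture(name): name is "scene" or "top" or "wrist"; returns the picture (420x560x3 uint8, red, green, blue); there is no depth.
- cams.camera_model(name): a dict with "vertical_fov" (degrees; the focal length in pixels is half the picture's height over the tangent of half this angle, whatever the lens; pixels are square), "cx", "cy" (the principal point, pixels), "origin" and "orientation" of the camera in the world. Camera axes: x right, y up, looking along -z (the intrinsics and any distortion apply to the point x, -y, -z); pixel columns grow to the right and rows downward; lengths in m; the calibration is good to about 2 mm. A picture is of the moment at which its call begins: read the wrist's pose just before it. camera_model takes no time and is no camera call; for the wrist camera it gives the pose at the moment of the call.
- manip.finish_job(): hands the job in; it is judged then, once.
Trained networks look in the newest picture that a camera, given by its name, has taken for a name from the list of things; names that differ only in an ending like _2 or _b are one class to them, and where a whole thing is asked for, a point or a joint stands for the part that bears it (a point fixed in the world has none). Each returns a list of dicts, best first, with "p" (0 to 1); they miss things now and then, are a little off and sometimes report something else, mostly with a low value. They report only what shows in the picture. A call takes as long as a camera call. They do not tell look-alikes from the thing itself.
- finder.find_in(camera, target): "extent" ([left, top, right, bottom] in pixels, round what is visible of it).
- finder.place_of(camera, target): "pixel" ([column, row] in pixels: a listed point, or the origin of a listed thing).
The state is a dict: "time": time; "qpos": joint angles; "qd": joint speeds; "joint_torque": joint torques, N m; "eef_pos": TCP position; "orientation": TCP orientation; "ft_force": force on the tool from outside, world axes, zero at the start; "ft_torque": the same for the moment, N m; "width": finger opening in m; "grasp_force": force on a finger pad.
Only numpy, scipy, OpenCV 4.12 (cv2) and the standard library are available. Lean on these libraries where they do the work, as an engineer would, in place of code of your own. Each camera call takes 0.05 s, during which the arm holds its last target. There are 200 camera calls.

## Working session

There is one attempt and no reset: what is moved stays moved. The work goes in short steps, Python scripts to look and compute and a tool call to move; the robot and the scene stay as the last step left them, time stands still between calls to the robot, and variables do not carry over. Pictures are saved under pics/ and viewed, at most 10 in all, crops included, and the job is handed in when it is done.

Besides the shell and the picture viewer there is one more tool, called by a JSON object that holds its "api" and its "payload", one argument or row to a line. jog_arm: Moves the arm, as the interface text tells. Shifts and turns lie within -1 to 1; 1 stands for 0.025 m of shift or 2 pi rad of turn. Its arguments: {"type":"object","properties":{"increments":{"type":"array","items":{"type":"array","items":{"type":"number"}}},"claw":{"type":"number"},"force":{"type":"number"}},"required":["increments"]}

```bash
mkdir -p pics; cat > h.py <<'E'
import numpy as np, cv2
from station import state, cams, manip, finder
def ray(m,px):
    f=210/np.tan(np.radians(m["vertical_fov"])/2)
    d=np.array([(px[0]-m["cx"])/f,-(px[1]-m["cy"])/f,-1.])
    return np.array(m["origin"]),np.array(m["orientation"])@d
def at_z(m,px,z):
    o,d=ray(m,px); return o+d*(z-o[2])/d[2]
def save(n,im): cv2.imwrite(f"pics/{n}.png",im[:,:,::-1])
E
python3 - <<'E'
from h import *
for c in ["top","scene"]:
    im=cams.capture(c); save(c,im); m=cams.camera_model(c); print(c,m)
    for t,z in [("cover",.004),("plug_blue_top",.048),("plug_yellow_top",.048),("plug_green_top",.048),("plug_red_top",.048),("jar",.004),("impeller",.004),("bearing",.004),("bush",.004),("wrench",.004)]:
        for r in finder.place_of(c,t)[:3]:
            print(t,round(r["p"],2),np.round(r["pixel"],1),at_z(m,r["pixel"],z).round(4))
s=state();print(s["time"],s["eef_pos"],s["orientation"],s["ft_force"])
E
```

```text
top {'vertical_fov': 44.9452094919043, 'cx': 280.9654752314442, 'cy': 216.52831649220346, 'origin': array([ 0.34227211, -0.09200544,  1.23495829]), 'orientation': array([[-0.02783557,  0.99266707, -0.11763195],
       [-0.99961004, -0.02790379,  0.00106728],
       [-0.00222292,  0.11761579,  0.99305669]])}
cover 0.77 [344.  303.6] [ 0.2742 -0.2382  0.004 ]
cover 0.7 [445.9 198.8] [ 0.5205 -0.4985  0.004 ]
cover 0.69 [138.4 221.9] [0.4847 0.2548 0.004 ]
plug_blue_top 0.63 [157.1 218.9] [0.4854 0.1984 0.048 ]
plug_blue_top 0.58 [273.5 199.5] [ 0.5239 -0.0768  0.048 ]
plug_blue_top 0.53 [428.7 202.5] [ 0.5064 -0.4428  0.048 ]
plug_yellow_top 0.61 [372.4 294.2] [ 0.2962 -0.2995  0.048 ]
plug_yellow_top 0.52 [305.  203.5] [ 0.5122 -0.1509  0.048 ]
plug_yellow_top 0.39 [463.7 221.6] [ 0.4588 -0.5222  0.048 ]
plug_green_top 0.64 [314.7 166.9] [ 0.5996 -0.1769  0.048 ]
plug_green_top 0.55 [108.9 217.9] [0.491  0.3119 0.048 ]
plug_green_top 0.49 [340.4 283.2] [ 0.3235 -0.2266  0.048 ]
plug_red_top 0.61 [445.4 170.3] [ 0.5826 -0.4873  0.048 ]
plug_red_top 0.44 [326.2 315.3] [ 0.2512 -0.191   
[... 1614 characters left out ...]
.048 ]
plug_red_top 0.58 [248.4 144.4] [ 0.2539 -0.1975  0.048 ]
jar 0.83 [183.7 222.5] [ 0.5403 -0.3074  0.004 ]
jar 0.42 [253.4 238.6] [ 0.5701 -0.1258  0.004 ]
impeller 0.63 [341.9 214.1] [0.4551 0.0793 0.004 ]
bearing 0.83 [179.6 252.7] [ 0.6391 -0.2883  0.004 ]
bearing 0.35 [241.9 206.7] [ 0.4634 -0.1758  0.004 ]
bush 0.61 [349.4 252.4] [0.5822 0.1038 0.004 ]
wrench 0.89 [268.2 288.1] [ 0.7119 -0.0665  0.004 ]
wrench 0.7 [243.5 211. ] [ 0.4786 -0.1686  0.004 ]
1.1 [0.15241414 0.47619818 0.20931919] [[-9.52408837e-01  3.04823567e-01 -1.66776382e-05]
 [ 3.04823567e-01  9.52408837e-01 -2.42799178e-07]
 [ 1.58099191e-05 -5.31498126e-06 -1.00000000e+00]] [-0.55858877  0.33110848 -0.36254622]
```

View pics/top.png

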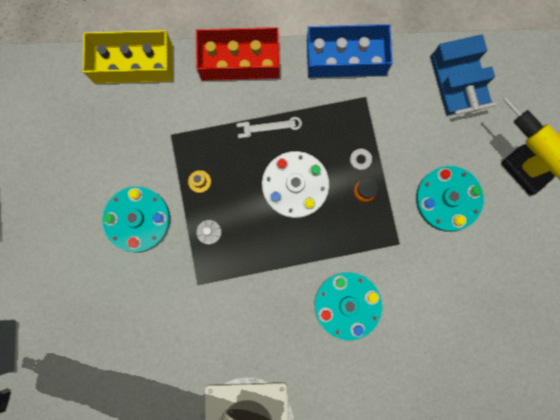

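View pics/scene.png

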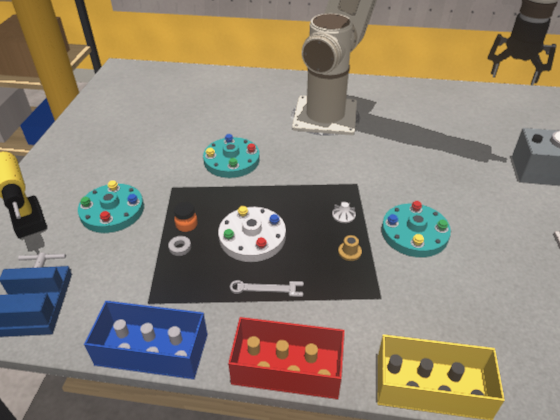

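The top view shows the white (aluminium) cover at about (296,184). On it, blue is at (276,197), yellow at (309,203), green at (315,170) and red at (282,163). The teal ones are decoys. The scene view agrees: cover (252,232), blue (274,219), yellow (243,211), green (228,233), red (261,242). I'll shut the fingers and move over the cover.

{"api": "jog_arm", "payload": {
  "increments": [
    [-1, -0.78, 0, 0, 0, 0],
    [-1, -0.78, 0, 0, 0, 0],
    [-1, -0.78, 0, 0, 0, 0],
    [-1, -0.78, 0, 0, 0, 0],
    [-1, -0.78, 0, 0, 0, 0],
    [-1, -0.78, 0, 0, 0, 0],
    [-1, -0.78, 0, 0, 0, 0],
    [-1, -0.78, 0, 0, 0, 0]
  ],
  "claw": -1,
  "force": 40
}}

```text
time: 2.1
eef_pos: [0.2959, 0.2658, 0.2095]
orientation: [[-0.952, 0.305, 0.0], [0.305, 0.952, 0.0], [-0.0, 0.0, -1.0]]
ft_force: [0.6, 0.2, 0.3]
width: 0.0001
grasp_force: 0.0
```

```bash
python3 - <<'E'
from h import *
s=state();m=cams.camera_model("wrist");print(s["time"],s["qpos"],s["eef_pos"],s["width"])
R=np.array(s["orientation"]);print(m, R.T@(m["origin"]-s["eef_pos"]), R.T@m["orientation"])
E
```

```text
2.1 [ 7.31920229e-01  3.71702453e-02 -2.34423410e-01  1.29864388e+00
 -4.39730723e-05  1.04160261e+00] [0.29590744 0.26581855 0.20946637] 0.00011727370402303656
{'vertical_fov': 66.14892275783941, 'cx': 283.31875596794964, 'cy': 209.53517037239195, 'origin': array([0.22338385, 0.28829662, 0.37444803]), 'orientation': array([[ 3.05516245e-01, -9.08509564e-01, -2.85079282e-01],
       [ 9.52186761e-01,  2.91641035e-01,  9.10268001e-02],
       [ 4.42098182e-04, -2.99258884e-01,  9.54171853e-01]])} [ 0.07587119 -0.00061729 -0.16500625] [[-7.98256222e-04  9.54267268e-01  2.98953749e-01]
 [ 9.99999681e-01  7.56274429e-04  2.56120001e-04]
 [ 1.83158576e-05  2.98953858e-01 -9.54267567e-01]]
```

{"api": "jog_arm", "payload": {
  "increments": [
    [-0.95, -0.91, 0, 0, 0, 0],
    [-0.95, -0.91, 0, 0, 0, 0],
    [-0.95, -0.91, 0, 0, 0, 0],
    [-0.95, -0.91, 0, 0, 0, 0],
    [-0.95, -0.91, 0, 0, 0, 0],
    [-0.95, -0.91, 0, 0, 0, 0],
    [-0.95, -0.91, 0, 0, 0, 0],
    [-0.95, -0.91, 0, 0, 0, 0],
    [-0.95, -0.91, 0, 0, 0, 0],
    [-0.95, -0.91, 0, 0, 0, 0],
    [-0.95, -0.91, 0, 0, 0, 0],
    [-0.95, -0.91, 0, 0, 0, 0],
    [-0.95, -0.91, 0, 0, 0, 0],
    [0, 0, 0, 0, 0, 0]
  ]
}}

```text
time: 3.85
eef_pos: [0.5, -0.1109, 0.2089]
orientation: [[-0.952, 0.308, 0.0], [0.308, 0.952, -0.0], [-0.0, -0.0, -1.0]]
ft_force: [0.3, 0.3, -0.1]
width: 0.0003
grasp_force: 0.0
```

```bash
python3 - <<'E'
from h import *
s=state();m=cams.camera_model("wrist");im=cams.capture("wrist");save("w1",im)
print(s["time"],s["qpos"].round(3),s["eef_pos"],s["ft_force"])
for t,z in [("cover",.004),("plug_blue_top",.048),("plug_yellow_top",.048),("plug_green_top",.048),("plug_red_top",.048)]:
    for r in finder.place_of("wrist",t)[:2]:
        print(t,round(r["p"],2),np.round(r["pixel"],1),at_z(m,r["pixel"],z).round(4))
E
```

```text
3.85 [-0.218  0.265  0.036  1.342 -0.     0.095] [ 0.49997294 -0.11085324  0.20890833] [ 0.31981138  0.31685876 -0.14400585]
cover 0.97 [284.2 232.3] [ 0.5661 -0.1319  0.004 ]
cover 0.86 [  1.5 282.1] [ 0.519 -0.501  0.004]
plug_blue_top 0.78 [  5.2 278.4] [ 0.5053 -0.4453  0.048 ]
plug_blue_top 0.58 [322.4 207. ] [ 0.5348 -0.0795  0.048 ]
plug_yellow_top 0.89 [12.7 32.7] [ 0.29   -0.3007  0.048 ]
plug_yellow_top 0.64 [245.1 216.2] [ 0.5193 -0.1607  0.048 ]
plug_green_top 0.67 [102.1  44.7] [ 0.3237 -0.2284  0.048 ]
plug_green_top 0.4 [254.1 284.2] [ 0.5995 -0.1789  0.048 ]
plug_red_top 0.73 [320.8 275.7] [ 0.6125 -0.1035  0.048 ]
plug_red_top 0.73 [  8.4 338.5] [ 0.5778 -0.4869  0.048 ]
```

View pics/w1.png

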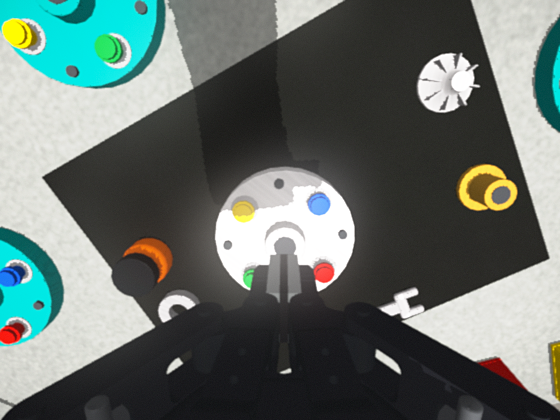

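The wrist view shows the white cover at (285,235), with yellow (244,210), blue (319,203), red (323,272) and green partly hidden at (250,277). I'll fit the cover's pose from colour blobs across all three cameras.

```bash
cat > fit.py <<'E'
from h import *
from scipy.optimize import least_squares
ang=dict(blue=0,yellow=90,green=180,red=270)
hue=dict(blue=(100,130),yellow=(18,36),green=(45,85),red=(170,190))
c0=np.array([.563,-.129]); th0=np.arctan2(.05,-.036)
def proj(m,P):
    f=210/np.tan(np.radians(m["vertical_fov"])/2)
    q=np.array(m["orientation"]).T@(P-np.array(m["origin"]))
    return np.array([m["cx"]-f*q[0]/q[2],m["cy"]+f*q[1]/q[2]])
def port(x,y,th,k,z):
    a=th+np.radians(ang[k]); return np.array([x+.058*np.cos(a),y+.058*np.sin(a),z])
obs=[]
for c in ["top","scene","wrist"]:
    m=cams.camera_model(c); im=cams.capture(c); hsv=cv2.cvtColor(im,cv2.COLOR_RGB2HSV)
    for k,(lo,hi) in hue.items():
        if c=="wrist" and k=="green": continue
        p=proj(m,port(*c0,th0,k,.044)); H=hsv[...,0].astype(int)
        if k=="red": H=np.where(H<20,H+180,H)
        M=((H>=lo)&(H<=hi)&(hsv[...,1]>110)&(hsv[...,2]>60)).astype(np.uint8)
        n,_,st,ce=cv2.connectedComponentsWithStats(M)
        best=[i for i in range(1,n) if st[i,4]>15 and np.hypot(*(ce[i]-p))<22]
        if not best: print(c,k,"none",p);continue
        i=max(best,key=lambda i:st[i,4]); obs.append((c,m,k,ce[i])); print(c,k,ce[i].round(1),p.round(1),st[i])
def res(v,cs): return np.concatenate([(proj(m,port(*v,k,.044))-q)/proj_scale[c] for c,m,k,q in obs if c in cs])
proj_scale=dict(top=1,scene=1,wrist=2)
for cs in (["top"],["scene"],["wrist"],["top","scene","wrist"]):
    r=least_squares(res,[*c0,th0],args=(cs,)); print(cs,r.x.round(4),np.abs(r.fun).max().round(2))
for k in ang: print(k,port(*r.x,k,.048).round(4))
s=state(); print(s["time"],"tcp px wrist",proj(m,np.array(s["eef_pos"])))
E
python3 fit.py
```

```text
top blue none [275.64548477 197.51723162]
top yellow none [309.93992396 202.0609857 ]
top green none [314.28364311 168.37853336]
top red none [280.25334685 163.91107964]
scene blue [274.1 218.4] [273.9 216.6] [270 214   9  10  69]
scene yellow [242.3 210.2] [241.8 209.7] [237 206  11  10  78]
scene green [228.  233.2] [229.3 232.8] [224 229   9   9  60]
scene red [260.8 242.2] [262.7 240.4] [256 238  10  10  75]
wrist blue [316.6 205.1] [316.2 203.1] [306 195  22  21 357]
wrist yellow [241.1 212.1] [240.7 213.9] [231 202  22  21 361]
wrist red [321.9 273.3] [324.6 271.3] [313 264  19  20 296]Traceback (most recent call last):
  File "fit.py", line 27, in <module>
    r=least_squares(res,[*c0,th0],args=(cs,)); print(cs,r.x.round(4),np.abs(r.fun).max().round(2))
    return func(*args, **kwargs)
    vector_fun = VectorFunction(
        fun_wrapped,
    ...<6 lines>...
        workers=workers
    )
    self._update_fun()
    ~~~~~~~~~~~~~~~~^^
    self.f = self.fun_wrapped(xp_copy(self.x))
             ~~~~~~~~~~~~~~~~^^^^^^^^^^^^^^^^^
    return np.atleast_1d(self.fun(x))
                         ~~~~~~~~^^^
    return self.f(x, *self.args, **self.kwargs)
           ~~~~~~^^^^^^^^^^^^^^^^^^^^^^^^^^^^^^
  File "fit.py", line 24, in res
    def res(v,cs): return np.concatenate([(proj(m,port(*v,k,.044))-q)/proj_scale[c] for c,m,k,q in obs if c in cs])
                          ~~~~~~~~~~~~~~^^^^^^^^^^^^^^^^^^^^^^^^^^^^^^^^^^^^^^^^^^^^^^^^^^^^^^^^^^^^^^^^^^^^^^^^^^^
ValueError: need at least one array to concatenate
```

```bash
sed -i 's|im=cams.capture(c); hsv|im=cv2.imread("pics/top.png")[:,:,::-1].copy() if c=="top" else cams.capture(c); hsv|' fit.py; python3 fit.py
```

```text
top blue [275.1 196.1] [275.6 197.5] [272 192   8   9  50]
top yellow [309.1 202.7] [309.9 202.1] [305 198   9  10  73]
top green [315.3 169.4] [314.3 168.4] [311 165   9   9  61]
top red [281.6 163.2] [280.3 163.9] [277 159  10   9  69]
scene blue [274.1 218.4] [273.9 216.6] [270 214   9  10  69]
scene yellow [242.3 210.2] [241.8 209.7] [237 206  11  10  78]
scene green [228.  233.2] [229.3 232.8] [224 229   9   9  60]
scene red [260.8 242.2] [262.7 240.4] [256 238  10  10  75]
wrist blue [316.8 205. ] [316.4 202.9] [306 195  22  21 354]
wrist yellow [241.1 212. ] [240.8 213.7] [231 202  22  21 361]
wrist red [322.  273.2] [324.8 271.1] [313 264  19  20 298]
['top'] [ 0.5633 -0.1296  2.139 ] 0.21
['scene'] [ 0.5669 -0.1298  2.1436] 0.2
['wrist'] [ 0.563  -0.1305  2.1462] 0.12
['top', 'scene', 'wrist'] [ 0.564  -0.1301  2.1446] 1.04
blue [ 0.5325 -0.0814  0.048 ]
yellow [ 0.5153 -0.1616  0.048 ]
green [ 0.5955 -0.1788  0.048 ]
red [ 0.6127 -0.0986  0.048 ]
4.4 tcp px wrist [284.35521728 250.88457459]
```

All three cameras agree on the cover at (0.564, -0.130), yaw 2.145. Moving to above blue.

{"api": "jog_arm", "payload": {
  "increments": [
    [-0.29, 0.51, 0.9, 0, 0, 0],
    [-0.29, 0.51, 0.9, 0, 0, 0],
    [-0.29, 0.51, 0.9, 0, 0, 0],
    [0, 0, 0.9, 0, 0, 0],
    [0, 0, 0.9, 0, 0, 0],
    [0, 0, 0.9, 0, 0, 0],
    [0, 0, 0.5, 0, 0, 0],
    [0, 0, 0, 0, 0, 0]
  ]
}}

```text
time: 5.4
eef_pos: [0.5309, -0.0792, 0.0611]
orientation: [[-0.952, 0.305, -0.002], [0.305, 0.952, 0.0], [0.002, -0.0, -1.0]]
ft_force: [0.9, 0.8, 0.8]
width: 0.0002
grasp_force: 0.0
```

```bash
python3 - <<'E'
from h import *
im=cams.capture("wrist");save("w2",im[100:400,130:430]);s=state();print(s["eef_pos"],s["ft_force"],s["time"])
E
```

```text
[ 0.53163079 -0.07931782  0.06192254] [ 0.37236282  0.74594032 -0.01867714] 5.45
```

View pics/w2.png

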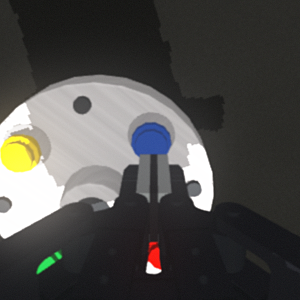

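The crop shows the shut fingertips directly in front of the blue button at about (152,140) in the crop, as expected for a tip 12 mm above it. Now pressing.

{"api": "jog_arm", "payload": {
  "increments": [
    [-0.06, -0.07, 0.2, 0, 0, 0],
    [0, 0, 0.2, 0, 0, 0],
    [0, 0, 0.1, 0, 0, 0],
    [0, 0, 0.1, 0, 0, 0],
    [0, 0, 0.1, 0, 0, 0],
    [0, 0, 0.1, 0, 0, 0],
    [0, 0, 0.1, 0, 0, 0],
    [0, 0, 0.04, 0, 0, 0],
    [0, 0, 0, 0, 0, 0],
    [0, 0, 0, 0, 0, 0]
  ]
}}

```text
time: 6.7
eef_pos: [0.5326, -0.0815, 0.0384]
orientation: [[-0.952, 0.305, 0.0], [0.305, 0.952, -0.0], [-0.0, 0.0, -1.0]]
ft_force: [0.3, -0.4, -0.6]
width: 0.0001
grasp_force: 0.0
```

```bash
python3 - <<'E'
from h import *
im=cams.capture("wrist");s=state();print(s["eef_pos"],s["ft_force"],s["time"],s["joint_torque"].round(2))
a=im[130:330,200:400]; b=cams.capture("scene")[170:290,190:340]
a=cv2.resize(a,(400,400)); b=cv2.resize(b,(400,320)); b=np.vstack([b,np.zeros((80,400,3),np.uint8)])
save("w3",np.hstack([a,b]))
E
```

```text
[ 0.53259774 -0.08150284  0.03840177] [ 0.04330558  0.7910769  -0.31762034] 6.75 [  0.   -43.19  21.39   0.    -0.     0.  ]
```

View pics/w3.png

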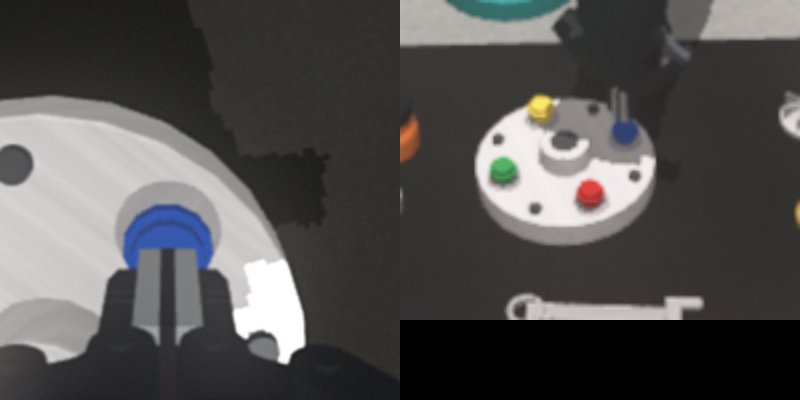

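The fingers are on the blue button laterally, but there's no force yet. I'll go down further in small steps.

{"api": "jog_arm", "payload": {
  "increments": [
    [0, 0, 0.04, 0, 0, 0],
    [0, 0, 0.03, 0, 0, 0],
    [0, 0, 0, 0, 0, 0]
  ]
}}

```text
time: 7.18
eef_pos: [0.5324, -0.0815, 0.0365]
orientation: [[-0.952, 0.305, -0.0], [0.305, 0.952, -0.0], [0.0, -0.0, -1.0]]
ft_force: [-0.6, -0.7, -0.4]
width: 0.0003
grasp_force: 0.0
```

```bash
python3 - <<'E'
from h import *
s=state();print(s["eef_pos"],s["ft_force"],s["ft_torque"],s["joint_torque"].round(2))
im=cams.capture("wrist");m=cams.camera_model("wrist");hsv=cv2.cvtColor(im,cv2.COLOR_RGB2HSV)
sc=cams.capture("scene")
a=cv2.resize(im[150:270,240:360],(480,480),interpolation=cv2.INTER_CUBIC); b=cv2.resize(sc[185:245,240:300],(300,300),interpolation=cv2.INTER_CUBIC); b=np.vstack([b,np.zeros((180,300,3),np.uint8)])
save("w4",np.hstack([a,b]))
from fit import proj
E

```

```text
[ 0.53242883 -0.08148876  0.0364689 ] [-0.60947823 -0.73692768 -0.36247443] [-0.02735326  0.01620445  0.01824272] [ 0.000e+00 -4.325e+01  2.134e+01 -1.000e-02 -0.000e+00  0.000e+00]
top blue [275.1 196.1] [275.6 197.5] [272 192   8   9  50]
top yellow [309.1 202.7] [309.9 202.1] [305 198   9  10  73]
top green [315.3 169.4] [314.3 168.4] [311 165   9   9  61]
top red [281.6 163.2] [280.3 163.9] [277 159  10   9  69]
scene blue [273.9 219.2] [273.9 216.6] [270 216   9   8  54]
scene yellow [242.3 210. ] [241.8 209.7] [238 205  10  11  80]
scene green [228.  233.2] [229.3 232.8] [224 229   9   9  60]
scene red [260.8 242.2] [262.7 240.4] [256 238  10  10  75]
wrist blue [283.5 247.5] [281.8 251.4] [262 234  44  31 843]
wrist yellow [134.7 268.1] [133.  271.8] [ 112  247   47   43 1603]
wrist red [285.  366.4] [302.  373.3] [277 356  15  18 167]
['top'] [ 0.5633 -0.1296  2.139 ] 0.21
['scene'] [ 0.5674 -0.1297  2.1361] 0.43
['wrist'] [ 0.559  -0.131   2.1324] 4.09
['top', 'scene', 'wrist'] [ 0.561  -0.1307  2.1413] 5.13
blue [ 0.5297 -0.0819  0.048 ]
yellow [ 0.5122 -0.162   0.048 ]
green [ 0.5923 -0.1795  0.048 ]
red [ 0.6098 -0.0994  0.048 ]
7.375 tcp px wrist [284.53006468 250.77987318]
```

View pics/w4.png

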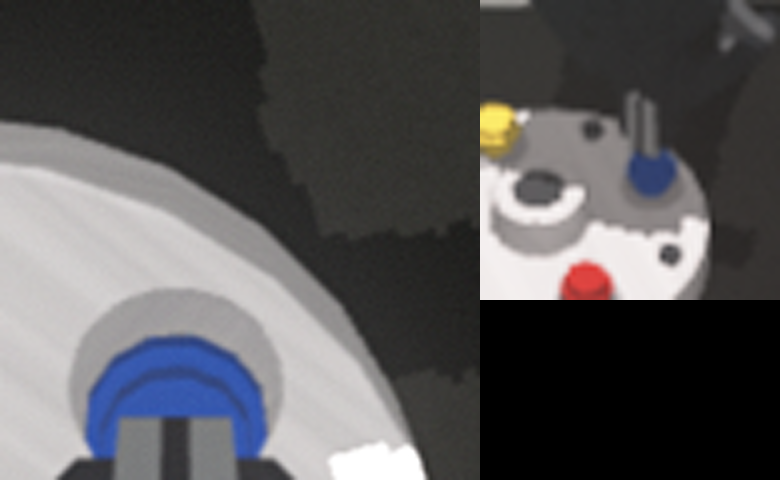

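```bash
python3 - <<'E' | tail -12
from h import *
from fit import proj,port
m=cams.camera_model("wrist")
for k in ("blue","yellow"):
  for z in (.034,.038,.042,.045):
    c=port(.564,-.1301,2.1446,k,z); t=np.linspace(0,6.28,60)
    P=np.array([proj(m,c+.0125*np.array([np.cos(a),np.sin(a),0])) for a in t])
    print(k,z,P.min(0).round(1),P.max(0).round(1),(P.max(0)-P.min(0)).round(1))
E
```

```text
yellow [ 0.5122 -0.162   0.048 ]
green [ 0.5923 -0.1795  0.048 ]
red [ 0.6098 -0.0994  0.048 ]
7.475 tcp px wrist [284.50919569 250.87412418]
blue 0.034 [262.6 228.2] [306.7 268.7] [44.2 40.5]
blue 0.038 [262.1 230.8] [307.2 272. ] [45.1 41.3]
blue 0.042 [261.7 233.5] [307.8 275.5] [46.1 42. ]
blue 0.045 [261.3 235.6] [308.2 278.2] [46.9 42.6]
yellow 0.034 [120.3 241.7] [164.3 281.1] [43.9 39.5]
yellow 0.038 [116.9 244.5] [161.8 284.7] [44.9 40.2]
yellow 0.042 [113.3 247.5] [159.2 288.4] [45.9 40.9]
yellow 0.045 [110.5 249.9] [157.1 291.3] [46.6 41.4]
```

Fingertips appear to sit behind the nominal TCP in the picture (tip edge at row 254.5, TCP at row 251). Continuing down in small, checked steps.

{"api": "jog_arm", "payload": {
  "increments": [
    [0, 0, 0.05, 0, 0, 0],
    [0, 0, 0.04, 0, 0, 0],
    [0, 0, 0, 0, 0, 0]
  ]
}}

```text
time: 7.85
eef_pos: [0.5324, -0.0814, 0.0341]
orientation: [[-0.952, 0.305, -0.0], [0.305, 0.952, 0.0], [0.0, -0.0, -1.0]]
ft_force: [-0.6, -0.6, 0.5]
width: 0.0
grasp_force: 0.0
```

{"api": "jog_arm", "payload": {
  "increments": [
    [0, 0, 0.04, 0, 0, 0],
    [0, 0, 0.04, 0, 0, 0],
    [0, 0, 0, 0, 0, 0]
  ]
}}

```text
time: 8.22
eef_pos: [0.5324, -0.0814, 0.0322]
orientation: [[-0.952, 0.305, -0.0], [0.305, 0.952, 0.0], [0.0, -0.0, -1.0]]
ft_force: [0.0, -0.1, 0.1]
width: -0.0001
grasp_force: 0.0
```

```bash
python3 - <<'E'
from fit import *
im=cams.capture("wrist"); sc=cams.capture("scene")
a=cv2.resize(im[170:290,240:360],(480,480),interpolation=cv2.INTER_CUBIC); b=cv2.resize(sc[190:235,250:295],(315,480),interpolation=cv2.INTER_CUBIC)
save("w5",np.hstack([a,b])); s=state(); print(s["joint_torque"])
E

```

```text
top blue [275.1 196.1] [275.6 197.5] [272 192   8   9  50]
top yellow [309.1 202.7] [309.9 202.1] [305 198   9  10  73]
top green [315.3 169.4] [314.3 168.4] [311 165   9   9  61]
top red [281.6 163.2] [280.3 163.9] [277 159  10   9  69]
scene blue [274.  219.7] [273.9 216.6] [270 217   9   7  46]
scene yellow [242.3 210. ] [241.8 209.7] [238 205  10  11  80]
scene green [228.1 233.2] [229.3 232.8] [224 229   9   9  59]
scene red [260.8 242.2] [262.7 240.4] [256 238  10  10  75]
wrist blue [283.5 249.5] [281.8 255. ] [261 237  46  28 744]
wrist yellow [131.2 272. ] [129.5 275.9] [ 108  251   48   44 1701]
wrist red [286.1 368.5] [302.4 379.1] [279 360  13  15 109]
['top'] [ 0.5633 -0.1296  2.139 ] 0.21
['scene'] [ 0.5677 -0.1296  2.132 ] 0.73
['wrist'] [ 0.5583 -0.1303  2.1466] 4.5
['top', 'scene', 'wrist'] [ 0.5605 -0.1304  2.1489] 5.38
blue [ 0.5288 -0.0818  0.048 ]
yellow [ 0.512 -0.162  0.048]
green [ 0.5922 -0.1789  0.048 ]
red [ 0.6091 -0.0987  0.048 ]
8.325 tcp px wrist [284.53987007 250.96785842]
[-4.46207396e-04 -4.33154833e+01  2.11909854e+01  2.45094030e-03
 -2.03504492e-04 -1.41089785e-06]
```

View pics/w5.png

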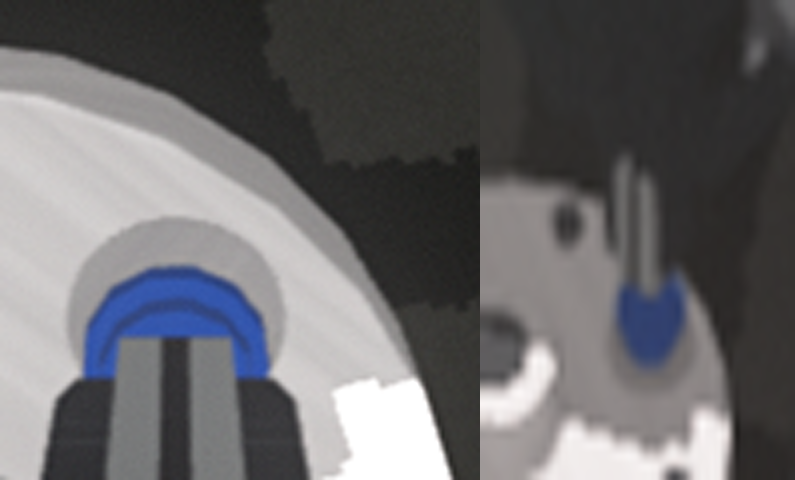

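Still no contact. The tips are centred on the button and getting closer (scene crop). Stepping on.

{"api": "jog_arm", "payload": {
  "increments": [
    [0, 0, 0.04, 0, 0, 0],
    [0, 0, 0.04, 0, 0, 0],
    [0, 0, 0, 0, 0, 0]
  ]
}}

```text
time: 8.8
eef_pos: [0.5324, -0.0814, 0.0302]
orientation: [[-0.952, 0.305, -0.0], [0.305, 0.952, 0.0], [0.0, -0.0, -1.0]]
ft_force: [-0.6, -0.6, 0.5]
width: -0.0001
grasp_force: 0.0
```

{"api": "jog_arm", "payload": {
  "increments": [
    [0, 0, 0.04, 0, 0, 0],
    [0, 0, 0.04, 0, 0, 0],
    [0, 0, 0, 0, 0, 0]
  ]
}}

```text
time: 9.18
eef_pos: [0.5324, -0.0814, 0.0282]
orientation: [[-0.952, 0.305, -0.0], [0.305, 0.952, 0.0], [0.0, 0.0, -1.0]]
ft_force: [-0.4, 0.6, -0.3]
width: 0.0001
grasp_force: 0.0
```

```bash
python3 - <<'E' | tail -12
from fit import *
ms=cams.camera_model("scene")
T=np.array([.5324,-.0814,.0322])
for dz in (0,.005,.01,.015,.02): print("scene proj tip z",.0322+dz,proj(ms,T+[0,0,dz]).round(1))
for z in (.036,.040,.044,.048): print("blue top",z,proj(ms,port(.564,-.1301,2.1446,"blue",z)).round(1))
im=cams.capture("wrist"); sc=cams.capture("scene"); top=cams.capture("top")
a=cv2.resize(im[170:290,240:360],(400,400),interpolation=cv2.INTER_CUBIC); b=cv2.resize(sc[190:240,250:300],(400,400),interpolation=cv2.INTER_CUBIC)
save("w6",np.hstack([a,b]))
E

```

```text
green [ 0.5921 -0.1782  0.048 ]
red [ 0.6083 -0.0978  0.048 ]
9.275 tcp px wrist [284.51216536 250.9049758 ]
scene proj tip z 0.0322 [274.  221.1]
scene proj tip z 0.0372 [273.9 219.6]
scene proj tip z 0.0422 [273.9 218.1]
scene proj tip z 0.0472 [273.9 216.6]
scene proj tip z 0.052199999999999996 [273.9 215.1]
blue top 0.036 [273.9 220. ]
blue top 0.04 [273.9 218.8]
blue top 0.044 [273.9 217.6]
blue top 0.048 [273.9 216.4]
```

View pics/w6.png

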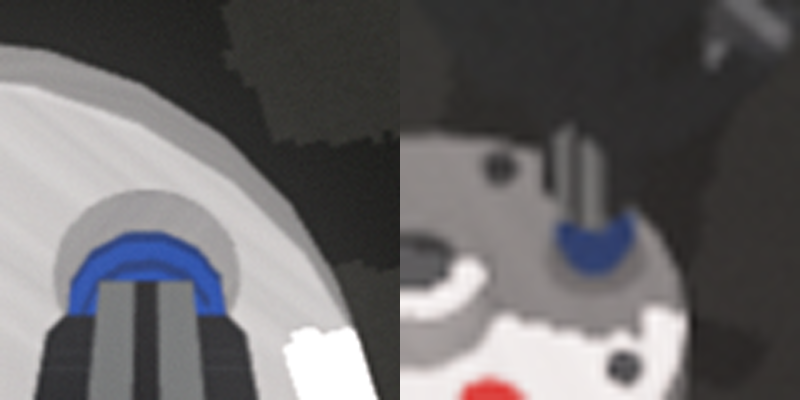

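The scene crop shows the tip end at about (274,218.5) against an expected row of about 222–224. So the real tips are roughly 17 mm above the nominal TCP, and contact should be close. Continuing.

{"api": "jog_arm", "payload": {
  "increments": [
    [0, 0, 0.04, 0, 0, 0],
    [0, 0, 0.04, 0, 0, 0],
    [0, 0, 0, 0, 0, 0]
  ]
}}

```text
time: 9.8
eef_pos: [0.5326, -0.0815, 0.0265]
orientation: [[-0.952, 0.305, 0.0], [0.305, 0.952, -0.0], [-0.0, 0.0, -1.0]]
ft_force: [-0.4, -0.3, 1.4]
width: -0.0002
grasp_force: 0.9
```

Contact (1.4 N). Pressing on gently.

{"api": "jog_arm", "payload": {
  "increments": [
    [0, 0, 0.04, 0, 0, 0],
    [0, 0, 0.04, 0, 0, 0],
    [0, 0, 0.04, 0, 0, 0],
    [0, 0, 0, 0, 0, 0]
  ]
}}

```text
time: 10.3
eef_pos: [0.5326, -0.0815, 0.0233]
orientation: [[-0.952, 0.305, 0.0], [0.305, 0.952, 0.0], [-0.0, 0.0, -1.0]]
ft_force: [-1.5, -0.3, 2.1]
width: 0.0003
grasp_force: 1.3
```

{"api": "jog_arm", "payload": {
  "increments": [
    [0, 0, 0.04, 0, 0, 0],
    [0, 0, 0.04, 0, 0, 0],
    [0, 0, 0.04, 0, 0, 0],
    [0, 0, 0, 0, 0, 0]
  ]
}}

```text
time: 10.8
eef_pos: [0.5326, -0.0815, 0.0202]
orientation: [[-0.952, 0.305, 0.0], [0.305, 0.952, -0.0], [-0.0, -0.0, -1.0]]
ft_force: [-0.3, -0.0, 1.6]
width: -0.0002
grasp_force: 1.2
```

{"api": "jog_arm", "payload": {
  "increments": [
    [0, 0, 0.04, 0, 0, 0],
    [0, 0, 0.04, 0, 0, 0],
    [0, 0, 0, 0, 0, 0]
  ]
}}

```text
time: 11.18
eef_pos: [0.5326, -0.0815, 0.0182]
orientation: [[-0.952, 0.305, 0.0], [0.305, 0.952, -0.0], [-0.0, 0.0, -1.0]]
ft_force: [0.5, 0.1, 2.0]
width: 0.0
grasp_force: 1.2
```

{"api": "jog_arm", "payload": {
  "increments": [
    [0, 0, 0.04, 0, 0, 0],
    [0, 0, 0.04, 0, 0, 0],
    [0, 0, 0, 0, 0, 0]
  ]
}}

```text
time: 11.55
eef_pos: [0.5326, -0.0815, 0.0168]
orientation: [[-0.952, 0.305, 0.0], [0.305, 0.952, -0.0], [-0.0, 0.0, -1.0]]
ft_force: [-0.9, 0.4, 5.9]
width: -0.0
grasp_force: 3.2
```

{"api": "jog_arm", "payload": {
  "increments": [
    [0, 0, 0.02, 0, 0, 0],
    [0, 0, 0.02, 0, 0, 0],
    [0, 0, 0, 0, 0, 0]
  ]
}}

```text
time: 11.92
eef_pos: [0.5327, -0.0815, 0.0162]
orientation: [[-0.952, 0.305, 0.001], [0.305, 0.952, -0.0], [-0.001, 0.0, -1.0]]
ft_force: [-2.4, 0.3, 9.4]
width: 0.0001
grasp_force: 4.5
```

Blue is home (9.4 N against a 3 N friction fit, after 10 mm of travel). Lift and move over yellow.

{"api": "jog_arm", "payload": {
  "increments": [
    [0, 0, -0.3, 0, 0, 0],
    [0, 0, -0.5, 0, 0, 0],
    [0, 0, -0.6, 0, 0, 0],
    [-0.08, -0.82, 0, 0, 0, 0],
    [-0.08, -0.82, 0, 0, 0, 0],
    [-0.08, -0.82, 0, 0, 0, 0],
    [-0.08, -0.8, 0, 0, 0, 0],
    [0, 0, 0.3, 0, 0, 0],
    [0, 0, 0.3, 0, 0, 0],
    [0, 0, 0, 0, 0, 0]
  ]
}}

```text
time: 13.18
eef_pos: [0.5144, -0.1606, 0.0342]
orientation: [[-0.953, 0.304, -0.002], [0.304, 0.953, 0.001], [0.002, 0.0, -1.0]]
ft_force: [-0.4, 0.5, 0.8]
width: 0.0001
grasp_force: 0.0
```

```bash
python3 - <<'E' | tail -22
from fit import *
im=cams.capture("wrist"); sc=cams.capture("scene")
a=cv2.resize(im[170:290,200:320],(400,400),interpolation=cv2.INTER_CUBIC); b=cv2.resize(sc[190:250,222:282],(400,400),interpolation=cv2.INTER_CUBIC)
save("w7",np.hstack([a,b])); print(state()["eef_pos"])
E

```

```text
top blue [275.1 196.1] [275.6 197.5] [272 192   8   9  50]
top yellow [309.1 202.7] [309.9 202.1] [305 198   9  10  73]
top green [315.3 169.4] [314.3 168.4] [311 165   9   9  61]
top red [281.6 163.2] [280.3 163.9] [277 159  10   9  69]
scene blue [273.8 220.6] [273.9 216.6] [270 217   9   8  59]
scene yellow [242.4 211.1] [241.8 209.7] [238 207  10   9  61]
scene green [228.  233.3] [229.3 232.8] [224 229   9   9  61]
scene red [260.8 242.2] [262.7 240.4] [256 238  10  10  75]
wrist blue [429.5 238.2] [436.9 240.1] [ 406  217   47   43 1558]
wrist yellow [281.5 249.1] [281.3 261.2] [260 236  46  29 820]
wrist red none [437.95361231 366.16828296]
['top'] [ 0.5633 -0.1296  2.139 ] 0.21
['scene'] [ 0.5694 -0.1293  2.1281] 1.16
['wrist'] [ 0.5582 -0.1326  2.1225] 2.3
['top', 'scene', 'wrist'] [ 0.5613 -0.131   2.1441] 3.81
blue [ 0.5298 -0.0823  0.048 ]
yellow [ 0.5126 -0.1624  0.048 ]
green [ 0.5927 -0.1797  0.048 ]
red [ 0.61   -0.0995  0.048 ]
13.275 tcp px wrist [284.45473449 251.6921634 ]
[ 0.51551625 -0.16109397  0.0353721 ]
```

View pics/w7.png

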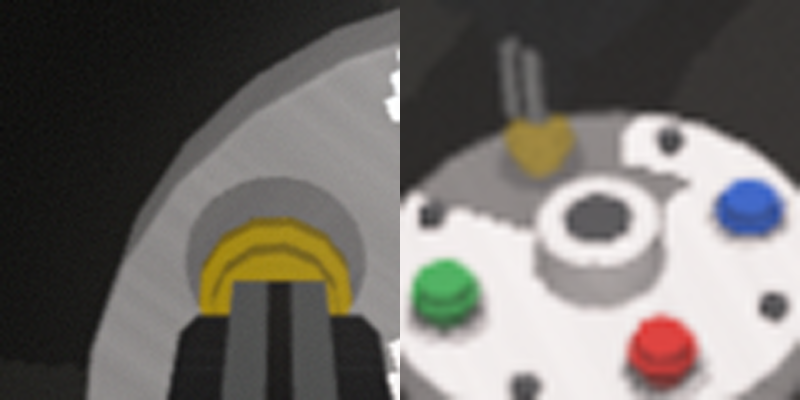

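Blue sits visibly down on the flange (scene crop (750,208)), with its blob lowered from row 218.4 to 220.6. The fingertips are centred over yellow. Pressing yellow.

{"api": "jog_arm", "payload": {
  "increments": [
    [0, 0, 0.1, 0, 0, 0],
    [0, 0, 0.1, 0, 0, 0],
    [0, 0, 0.06, 0, 0, 0],
    [0, 0, 0.06, 0, 0, 0],
    [0, 0, 0.05, 0, 0, 0],
    [0, 0, 0.05, 0, 0, 0],
    [0, 0, 0.05, 0, 0, 0],
    [0, 0, 0.05, 0, 0, 0],
    [0, 0, 0.05, 0, 0, 0],
    [0, 0, 0.05, 0, 0, 0],
    [0, 0, 0.05, 0, 0, 0],
    [0, 0, 0, 0, 0, 0]
  ]
}}

```text
time: 14.88
eef_pos: [0.5153, -0.1616, 0.0184]
orientation: [[-0.952, 0.305, -0.0], [0.305, 0.952, -0.0], [0.0, -0.0, -1.0]]
ft_force: [-1.2, 0.7, 2.0]
width: 0.0002
grasp_force: 1.1
```

{"api": "jog_arm", "payload": {
  "increments": [
    [0, 0, 0.04, 0, 0, 0],
    [0, 0, 0.04, 0, 0, 0],
    [0, 0, 0.03, 0, 0, 0],
    [0, 0, 0, 0, 0, 0]
  ]
}}

```text
time: 15.38
eef_pos: [0.5153, -0.1616, 0.0165]
orientation: [[-0.952, 0.305, 0.0], [0.305, 0.952, -0.0], [-0.0, -0.0, -1.0]]
ft_force: [-3.0, 0.2, 7.7]
width: 0.0001
grasp_force: 3.9
```

Yellow is home. Lift high and cross the hub to red.

{"api": "jog_arm", "payload": {
  "increments": [
    [0, 0, -0.3, 0, 0, 0],
    [0, 0, -0.6, 0, 0, 0],
    [0, 0, -0.7, 0, 0, 0],
    [0, 0, 0, 0, 0, 0],
    [-0.735, 0.897, 0, 0, 0, 0],
    [-0.735, 0.897, 0, 0, 0, 0],
    [-0.735, 0.897, 0, 0, 0, 0],
    [-0.735, 0.897, 0, 0, 0, 0],
    [0, 0, 0, 0, 0, 0],
    [0, 0, 0.4, 0, 0, 0],
    [0, 0, 0.4, 0, 0, 0],
    [0, 0, 0, 0, 0, 0]
  ]
}}

```text
time: 16.88
eef_pos: [0.6106, -0.0989, 0.0341]
orientation: [[-0.952, 0.306, -0.004], [0.306, 0.952, 0.001], [0.004, -0.001, -1.0]]
ft_force: [0.2, -0.4, -0.2]
width: -0.0
grasp_force: 0.0
```

```bash
python3 - <<'E' | grep -v "^\["
from fit import *
im=cams.capture("wrist"); sc=cams.capture("scene")
a=cv2.resize(im[170:290,200:320],(400,400),interpolation=cv2.INTER_CUBIC); b=cv2.resize(sc[200:260,222:282],(400,400),interpolation=cv2.INTER_CUBIC)
save("w8",np.hstack([a,b])); print("eef",state()["eef_pos"])
E

```

```text
top blue [275.1 196.1] [275.6 197.5] [272 192   8   9  50]
top yellow [309.1 202.7] [309.9 202.1] [305 198   9  10  73]
top green [315.3 169.4] [314.3 168.4] [311 165   9   9  61]
top red [281.6 163.2] [280.3 163.9] [277 159  10   9  69]
scene blue none [273.89596862 216.62121307]
scene yellow none [241.84549925 209.66391867]
scene green [228.  233.3] [229.3 232.8] [224 229   9   9  61]
scene red [260.9 242.8] [262.7 240.4] [256 239  10   9  63]
wrist blue [267.8  98.3] [264.9  90.8] [ 244   73   49   52 2015]
wrist yellow [103.5 115.5] [ 91.3 118.8] [  76   90   55   52 2172]
wrist red [284.9 249.5] [290.6 253.9] [262 237  46  28 738]
blue [ 0.532  -0.0799  0.048 ]
yellow [ 0.5149 -0.1601  0.048 ]
green [ 0.5951 -0.1773  0.048 ]
red [ 0.6122 -0.0971  0.048 ]
16.975 tcp px wrist [284.87759971 252.26873023]
eef [ 0.61274015 -0.09881115  0.03616558]
```

View pics/w8.png

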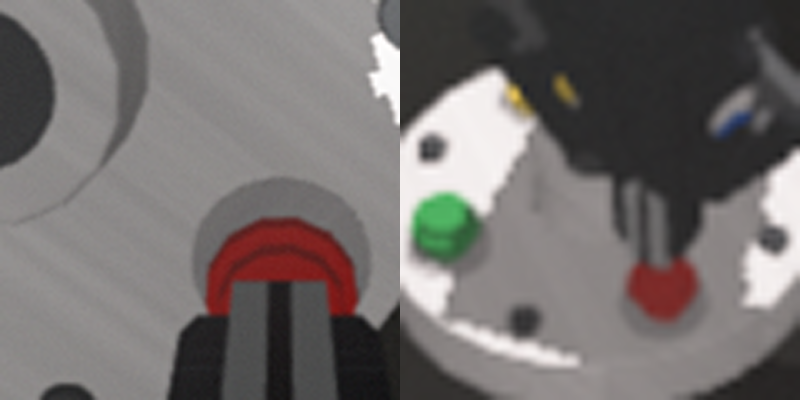

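The tips are centred over red and green is untouched. Pressing red.

{"api": "jog_arm", "payload": {
  "increments": [
    [0, 0, 0.1, 0, 0, 0],
    [0, 0, 0.1, 0, 0, 0],
    [0, 0, 0.08, 0, 0, 0],
    [0, 0, 0.06, 0, 0, 0],
    [0, 0, 0.05, 0, 0, 0],
    [0, 0, 0.05, 0, 0, 0],
    [0, 0, 0.05, 0, 0, 0],
    [0, 0, 0.05, 0, 0, 0],
    [0, 0, 0.05, 0, 0, 0],
    [0, 0, 0.05, 0, 0, 0],
    [0, 0, 0.05, 0, 0, 0],
    [0, 0, 0.02, 0, 0, 0],
    [0, 0, 0, 0, 0, 0]
  ]
}}

```text
time: 18.7
eef_pos: [0.6126, -0.0985, 0.018]
orientation: [[-0.952, 0.305, -0.0], [0.305, 0.952, 0.0], [0.0, 0.0, -1.0]]
ft_force: [-1.8, 0.8, 2.6]
width: -0.0
grasp_force: 1.2
```

{"api": "jog_arm", "payload": {
  "increments": [
    [0, 0, 0.04, 0, 0, 0],
    [0, 0, 0.04, 0, 0, 0],
    [0, 0, 0.02, 0, 0, 0],
    [0, 0, 0, 0, 0, 0]
  ]
}}

```text
time: 19.2
eef_pos: [0.6127, -0.0985, 0.0165]
orientation: [[-0.952, 0.305, 0.001], [0.305, 0.952, -0.0], [-0.001, 0.0, -1.0]]
ft_force: [-2.7, 1.0, 8.0]
width: 0.0004
grasp_force: 3.9
```

Red is home (8 N). Retreat straight up, then back toward the base side for a clear view.

{"api": "jog_arm", "payload": {
  "increments": [
    [0, 0, -0.3, 0, 0, 0],
    [0, 0, -0.6, 0, 0, 0],
    [0, 0, -1, 0, 0, 0],
    [0, 0, -1, 0, 0, 0],
    [0, 0, -1, 0, 0, 0],
    [0, 0, -1, 0, 0, 0],
    [0, 0, -1, 0, 0, 0],
    [0.9, 0.3, -0.5, 0, 0, 0],
    [0.9, 0.3, 0, 0, 0, 0],
    [0.9, 0.3, 0, 0, 0, 0],
    [0.9, 0.3, 0, 0, 0, 0],
    [0, 0, 0, 0, 0, 0]
  ]
}}

```text
time: 20.7
eef_pos: [0.5354, -0.0419, 0.1765]
orientation: [[-0.953, 0.304, 0.001], [0.304, 0.953, -0.0], [-0.001, 0.0, -1.0]]
ft_force: [1.4, 0.6, 0.0]
width: -0.0
grasp_force: 0.0
```

```bash
python3 - <<'E'
from fit import *
for k in ang:
    print(k,[proj(ms,port(.564,-.1301,2.1446,k,z)).round(1) for ms in [cams.camera_model("scene")] for z in (.034,.044)])
print(state()["eef_pos"],state()["ft_force"])
E

```

```text
top blue [275.1 196.1] [275.6 197.5] [272 192   8   9  50]
top yellow [309.1 202.7] [309.9 202.1] [305 198   9  10  73]
top green [315.3 169.4] [314.3 168.4] [311 165   9   9  61]
top red [281.6 163.2] [280.3 163.9] [277 159  10   9  69]
scene blue [274.1 220.7] [273.9 216.6] [270 217   9   8  55]
scene yellow [242.6 212.5] [241.8 209.7] [238 208  10   9  60]
scene green [228.  233.2] [229.3 232.8] [224 229   9   9  60]
scene red [261.1 244.2] [262.7 240.4] [256 240  11   9  72]
wrist blue [244.6 197.3] [242.3 197.1] [233 186  24  24 437]
wrist yellow [162.8 205.1] [158.8 209.2] [151 193  25  25 468]
wrist red [250.5 269.8] [257.1 273.1] [244 261  18  21 190]
['top'] [ 0.5633 -0.1296  2.139 ] 0.21
['scene'] [ 0.5723 -0.1284  2.123 ] 1.23
['wrist'] [ 0.5598 -0.129   2.1217] 1.77
['top', 'scene', 'wrist'] [ 0.5639 -0.1294  2.135 ] 3.23
blue [ 0.5328 -0.0804  0.048 ]
yellow [ 0.5148 -0.1604  0.048 ]
green [ 0.5949 -0.1784  0.048 ]
red [ 0.6129 -0.0984  0.048 ]
20.8 tcp px wrist [284.28003884 251.58571778]
blue [array([274. , 220.6]), array([273.9, 217.6])]
yellow [array([242.7, 212.5]), array([242.4, 209.5])]
green [array([228.6, 235.2]), array([228.2, 232.2])]
red [array([261.1, 244.1]), array([261. , 241.1])]
[ 0.53685638 -0.04270619  0.17631908] [-0.08967208  0.12520537 -0.9380745 ]
```

The scene blobs match the home projections: blue 220.7 against 220.6, yellow 212.5 against 212.5, red 244.2 against 244.1. Green hasn't moved (233.2) and the arm is clear, so I'm handing in.

```bash
python3 -c "
from station import manip
print(manip.finish_job())"
```

```text
the job is handed in; nothing more can be done
None
```

I pressed the blue, yellow and red plugs home in that order, peaking at about 9 N at the force checks. Green still stands proud, the arm finished clear at about 21 s, and the job is handed in; no verdict came back.

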